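Hang the graphite paddle on the drop-keeper peg

TASK

Take the black graphite paddle out of its wooden stand and hang it by its brass eye on the steel peg of the blue tool post: slide the eye on so that it lifts the yellow drop keeper, and press gently on against the red sprung pad until the keeper falls behind the eye. Let go so that the paddle stays hanging straight, caught between keeper and pad. How far the peg sticks out is not known, so feel for the pad and never push hard once its spring is used up; leave the glass bulb, the jar and the brass weight where they are.

Things in the scene. Friction and masses are not known exactly. Their poses are not given: they have to be found in the camera images.
- paddle_grip (a point): Centre of the paddle's pale wooden grip, 12 mm thick (x), 22 wide (y), 55 tall (27 mm above and below this point). Paddle: 0.1 to 0.25 kg, upright, 174 mm tall: black graphite blade 10 x 70 x 75 mm at the foot, brass eye plate, grip on top. Axes: x normal to the flat paddle, y across, z up. Front and back are alike.
- paddle_eye (a point): Centre of the round through hole (20 mm diameter, hole axis = the paddle's x) in the brass eye plate, which is 8 mm thick and 44 x 44 mm. It lies 45 mm straight below point paddle_grip and 97 mm above the blade's foot. Same axes as paddle_grip.
- stand: Fixed dark wooden block 80 x 110 x 38 mm tall, origin at the centre of its underside; its slot (14 mm across along its x, 76 mm long along its y, floor 10 mm above the bench) holds the paddle's blade 28 mm deep. The paddle lifts straight up out of it.
- post: Fixed blue post, 36 mm square, 162 mm tall, on a 100 mm square steel foot; origin on the bench. Its x points the way the peg sticks out. The peg, with keeper and pad, is clamped in it at a reach that differs each time and is not measured. Nothing on it stands higher than 166 mm above the bench. The paddle must never push on the post or anything on it with more than 11 N.
- peg_line (a point): Point on the centre line of the level steel peg (12 mm thick, tapered nose), 150 mm above the bench, 2 mm in front of the post. x points out along the peg, z up. The peg's free end lies 73 to 113 mm out from here, unmeasured. The keeper's pivot is 8 mm back from the free end, the front of the relaxed red pad (a disc 32 mm across round the peg) 35 mm back.
- keeper (a joint): Yellow gravity keeper, a tongue 30 x 8 mm pivoted in the peg. 0 = down at rest, sloping down and inwards, its tip 19 mm under the peg's line and 23 mm inwards of the pivot; 0.70 rad = folded up. The eye pushed inwards lifts it with under 1 N; it falls once the eye plate's outer face is 26 to 28 mm inwards of the pivot. It cannot swing outwards past 0.
- pad (a joint): Red spring pad, travel in m: 0 relaxed, grows as it is pushed to the post, hard stop at 0.013. Spring 0.8 N at first touch plus 0.4 N per mm. The keeper falls when the eye has pressed it 7 to 10 mm (about 3.5 to 4.8 N); let go, the eye is pushed back against the keeper and the pad stays pressed about 4 mm. Past the hard stop (6 N) force rises steeply.
- bulb_mid (a point): Middle of a loose amber glass bulb standing on the bench, 64 mm across, 95 mm tall; the point is 47 mm up. Leave alone.
- jar_mid (a point): Middle of a loose glass jar with a blue cap, 54 mm across, 65 mm tall; the point is 32 mm up. Leave alone.
- weight_mid (a point): Middle of a loose brass cylinder weight, 48 mm across, 30 mm tall; the point is 15 mm up. Leave alone.
Things that resemble listed ones, but are neither listed nor needed, are in the scene too. There is more than one size of the post; the one meant has the size given above. What is shaped like the part that bears paddle_grip but purple is not meant.

How it is judged:
By the outcome, as a careful person would: the job done as asked, in the order asked, and still so for the second after the job is handed in, with the robot touching nothing.
It also fails if it takes over 46 s, if anything falls off the work surface, if the arm or the gripper's body presses on something with over 40 N, if the wrist force passes 120 N, or if a joint passes its speed limit or range.

ROBOT

A 7-joint arm with a two-finger parallel gripper is mounted at the origin on the work surface. World frame = base frame: x ahead of the robot, y to its left, z up, the work surface at z = 0. Lengths are in m, angles in rad, forces in N, time in s.
With the tool pointing down it reaches from about 0.425 to 0.95 m from the base axis. Payload 4.7 kg.
Tool frame: the origin (TCP) lies on the centre line of the jaws, within the pads' length; the fingertips stand robot.nose_length ahead of it and the grasp point (between the pads) lies 8 mm behind it (robot.nose_length is the distance from the TCP to the fingertips, in m); z points along the fingers, y is the line along which they close (so a half turn about z gives the same grasp; the last joint's range is limited). The gripper opens to 85 mm and grips with 20 to 120 N. Pads are 22 mm wide; open, the fingers measure 114 mm over their backs; the gripper's body (76 mm by 85 mm) begins 54 mm behind the grasp point. The pads swing forward as they close: fully open they stand 13 mm farther back than shut.
Start: joints at [-1.165, 0.469, -0.049, 1.532, 0.024, 1.141, -0.082], TCP at [0.284, 0.612, 0.213] pointing down, gripper open.
Joint ranges: [-2.59, 2.59], [-0.33, 1.99], [-1.39, 1.29], [0.1, 2.45], [-1.04, 4.18], [0.21, 1.99], [-2.66, 2.66]. Speed limits (rad/s): [2.57, 2.57, 3.14, 3.14, 3.14, 3.14, 3.14].

INTERFACE

Orientations are given as [roll, pitch, yaw] about the fixed x, y, z axes, in that order (R = Rz(yaw) Ry(pitch) Rx(roll)).
In Python, from plant import robot gives the robot as it stands. Calls block until the motion is done:
- robot.goto(position, orientation): joint-space move of the TCP to a pose.
- robot.move_straight(position, vel=0.15, attitude=None, contact_N=None): straight line of the TCP; attitude=None keeps the orientation; vel is the mean speed in m/s. With contact_N (N) it stops when the force on the tool has changed by that much, and returns True; else False.
- robot.move_joints(angles): joint-space move.
- robot.grip(opening, strength=None): opening from 0.0 (shut) to 1.0 (fully open); strength is the grip in N (None keeps the last); returns when the fingers have stopped.
- robot.sleep(seconds).
- robot.inverse_kinematics(position, orientation): joint angles nearest the present ones, or None.
- robot.sense(): the state.
- robot.grab_frame(name): name is "scene" or "top" or "wrist"; returns a dict with "image" (420x560x3 uint8, red, green, blue), "range_z" (420x560 float32, m along the optical axis (not along the pixel's ray), 0 where there is no reading), "fx", "fy", "cx", "cy" (pixels), "R" (3x3) and "t" (3): a world point X has camera coordinates R X + t. Camera axes: x right, y down, z forward; pixel columns grow to the right and rows downward; lengths in m; the calibration is good to about 2 mm. A picture is of the moment at which its call begins.
A pose or a line that the arm cannot do raises robot.IKError and nothing moves.
- robot.close_job(): hands the job in; it is judged then, once.
The state is a dict: "t": time; "joint_pos": joint angles; "joint_velocities": joint speeds; "effort": joint torques, N m; "tcp_pos": TCP position; "tcp_rot": TCP orientation; "wrist_force": force on the tool from outside, world axes, zero at the start; "torque": the same for the moment, N m; "opening": opening from 0.0 (shut) to 1.0 (fully open); "gripper_force": force on a finger pad.
Only numpy, scipy, OpenCV 4.12 (cv2) and the standard library are available. Lean on these libraries where they do the work, as an engineer would, in place of code of your own. Each camera call takes 0.05 s, during which the arm holds its last target. There are 200 camera calls.

## Working session

There is one attempt and no reset: what is moved stays moved. The work goes in short steps, each a Python script; the robot and the scene stay as the last script left them, time stands still between calls to the robot, and variables do not carry over. Pictures are saved under pics/ and viewed, at most 10 in all, crops included, and the job is handed in when it is done.

```bash
mkdir -p pics; ls
python3 - <<'E'
from plant import robot
import cv2,numpy as np
s=robot.sense();print(s,robot.nose_length)
ims=[]
for n in("scene","top"):
    f=robot.grab_frame(n);np.savez(f"pics/{n}0.npz",**f)
    cv2.imwrite(f"pics/{n}0.png",cv2.resize(f["image"][:,:,::-1],(784,588)))
    print(n,f["fx"],f["cx"],f["cy"],-f["R"].T@f["t"],f["R"][2])
E
```

```text
pics
{'t': 0.0, 'joint_pos': array([-1.16487183,  0.46945379, -0.04860772,  1.53372663,  0.02409136,
        1.14101312, -0.08229112]), 'joint_velocities': array([ 0.00067851,  0.00075308,  0.0010016 ,  0.00051222,  0.00061837,
        0.00017518, -0.00105527]), 'effort': array([ 1.23222260e-03, -5.10311651e+01, -4.59866622e-02, -2.37705410e+01,
        1.06739852e-02,  7.87428115e-03,  1.77251877e-05]), 'tcp_pos': array([0.28405708, 0.61161172, 0.21213933]), 'tcp_rot': array([-3.13957808e+00,  6.23704494e-05,  2.70681724e+00]), 'wrist_force': array([-0.5364506 , -0.6143871 ,  0.70502125]), 'torque': array([ 0.00768321,  0.02256889, -0.02924435]), 'gripper_force': 0.0, 'opening': 1.0018287696558175} 0.011
scene 492.9120602982412 271.16949858270164 206.58469956537294 [1.26009925 0.50206931 0.68204436] [-0.73069311 -0.442873   -0.51956817]
top 504.10681922568784 287.9818262091037 214.76851277822792 [0.38417447 0.01885986 1.10200141] [ 0.1375604   0.03594786 -0.98984084]
```

View pics/scene0.png

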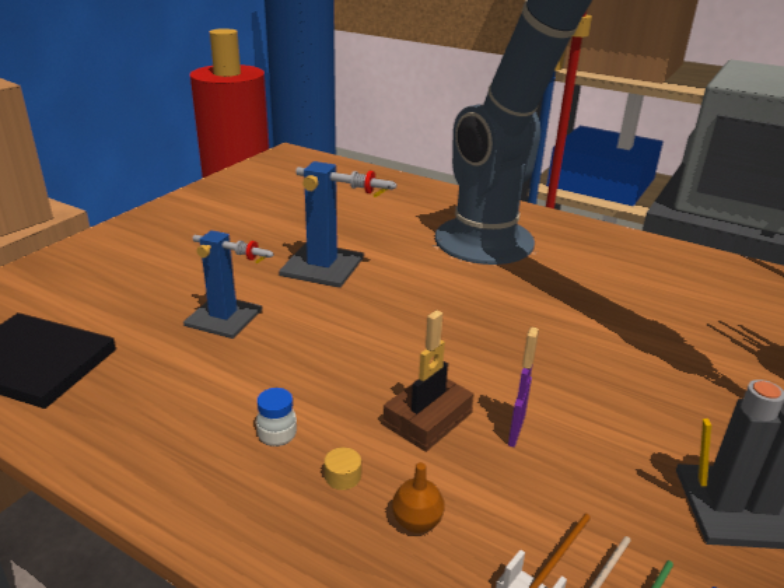

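View pics/top0.png

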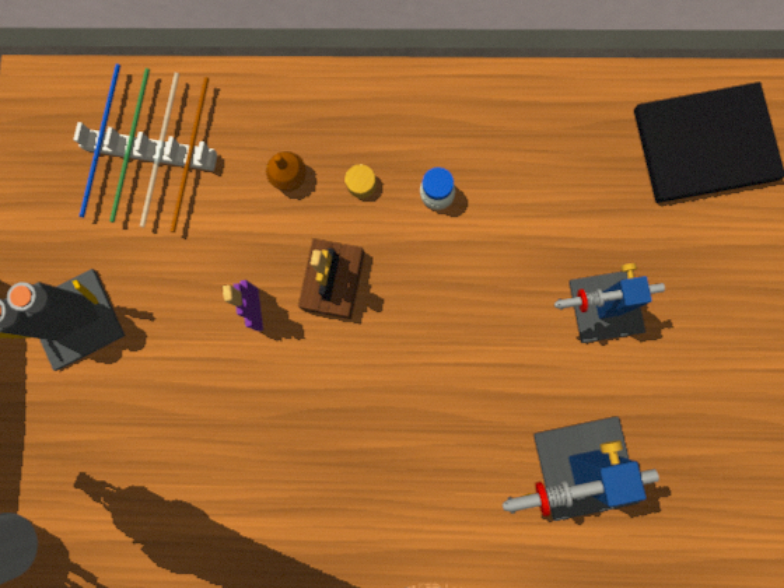

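The scene view (784x588) shows the stand with the black paddle, its grip at (434,328), and a purple decoy at (525,370). There are two blue posts: the larger at (320,215) and a smaller one at (218,275). In the top view the larger post is at (622,484), the smaller at (634,292), and the paddle grip at (322,260). I'll measure heights and poses.

```bash
cat > h.py <<'E'
import numpy as np,cv2
def load(n): return dict(np.load(f"pics/{n}.npz"))
def cloud(f):
    z=f["range_z"];v,u=np.mgrid[:z.shape[0],:z.shape[1]]
    c=np.stack([(u-f["cx"])/f["fx"]*z,(v-f["cy"])/f["fy"]*z,z],-1)
    P=(c-f["t"])@f["R"]; P[z<=0]=np.nan
    return P
def hsv(f): return cv2.cvtColor(f["image"],cv2.COLOR_RGB2HSV)
def box(f,m):  # x0,x1,y0,y1 in 784 view
    x0,x1,y0,y1=[int(a/1.4) for a in m]; M=np.zeros(f["image"].shape[:2],bool);M[y0:y1,x0:x1]=1;return M
E
python3 - <<'E'
from h import *
np.set_printoptions(precision=4,suppress=True)
def rep(k,P):
    P=P[np.isfinite(P[:,0])]
    if len(P)<5: print(k,len(P));return
    r=cv2.minAreaRect((P[:,:2]*1000).astype(np.float32))
    print(k,len(P),"mean",P.mean(0),"z",np.percentile(P[:,2],[1,50,99]),"rect",np.round(r[0],1),np.round(r[1],1),round(r[2],1))
for n,B in(("top0",dict(big=(490,670,410,530),small=(540,680,255,345),stand=(295,370,235,325),purp=(215,270,270,335),bulb=(262,310,148,195),jar=(415,460,165,215),wt=(340,380,160,202))),
           ("scene0",dict(big=(275,400,155,290),small=(180,275,225,335),stand=(380,475,305,450),purp=(505,545,325,450)))):
    f=load(n);P=cloud(f);H=hsv(f);h,s,v=[H[...,i] for i in range(3)]
    for k,b in B.items():
        M=box(f,b);Z=P[...,2]
        if k in("big","small"):
            bl=M&(h>100)&(h<130)&(s>120)
            zt=np.nanpercentile(Z[bl],98);rep(n+k+" bluetop",P[bl&(Z>zt-.006)])
            rep(n+k+" foot",P[M&(s<90)&(Z<.03)&(Z>.004)])
            st=M&(s<70)&(Z>zt-.035)
            rep(n+k+" steel",P[st])
            Q=P[st];q=Q[:,:2]-Q[:,:2].mean(0);d=np.linalg.svd(q,full_matrices=False)[2][0];print("  dir",d,"ext",(q@d).min(),(q@d).max(),np.rad2deg(np.arctan2(d[1],d[0])))
            rep(n+k+" red",P[M&((h<6)|(h>174))&(s>170)&(Z>.08)])
        elif k=="stand":
            rep(n+" standtop",P[M&(abs(Z-.038)<.006)])
            g=M&(Z>.07); rep(n+" above.125",P[M&(Z>.127)]);rep(n+" grip top",P[M&(Z>.178)]);rep(n+" eyeplate",P[M&(Z>.09)&(Z<.125)]);rep(n+" blade",P[M&(Z>.045)&(Z<.08)])
        else: rep(n+k,P[M&(Z>.008)])
E
```

```text
top0big bluetop 760 mean [ 0.2884 -0.22    0.2121] z [0.2091 0.2121 0.2159] rect [ 288.4 -220.4] [47.4 47.7] 12.7
top0big foot 2064 mean [ 0.3001 -0.2043  0.0131] z [0.008  0.013  0.0188] rect [ 288.1 -221.4] [130.7 131.9] 13.1
top0big steel 792 mean [ 0.2749 -0.1568  0.2034] z [0.1915 0.2035 0.2125] rect [ 292.5 -166.6] [ 60.7 192.8] 17.4
  dir [ 0.2316 -0.9728] ext -0.08202017995346554 0.11114642667861259 -76.60861625292627
top0big red 124 mean [ 0.2678 -0.1244  0.2119] z [0.1988 0.214  0.2194] rect [ 266.2 -126.2] [40.1 11. ] 13.1
top0small bluetop 332 mean [ 0.5339 -0.2557  0.1621] z [0.1592 0.162  0.1659] rect [ 534.1 -255.9] [34.6 36.9] 10.8
top0small foot 1196 mean [ 0.5247 -0.2518  0.0098] z [0.0053 0.0098 0.015 ] rect [ 534.4 -256.1] [ 99.  100.6] 10.5
top0small steel 381 mean [ 0.5264 -0.2128  0.1549] z [0.1409 0.155  0.1625] rect [ 532.9 -222.2] [ 34.8 146.5] 5.1
  dir [ 0.1897 -0.9818] ext -0.06365679717386258 0.08346196839216653 -79.0621672314996
top0small red 70 mean [ 0.5203 -0.1869  0.1607] z [0.1458 0.1616 0.1679] rect [ 520.9 -188.4] [28.8  8.7] 11.1
top0 standtop 1
[... 1968 characters left out ...]
6 0.1564 0.1675] rect [ 526.9 -187.3] [29.1  7.6] 12.1
scene0 standtop 1155 mean [0.5836 0.1784 0.038 ] z [0.0326 0.0382 0.043 ] rect [570.3 171.2] [ 82.  113.7] 80.4
scene0 above.125 322 mean [0.5757 0.1722 0.1571] z [0.1274 0.1579 0.1851] rect [571.3 171.3] [13.3 45.1] 74.0
scene0 grip top 63 mean [0.5735 0.172  0.1826] z [0.1781 0.1832 0.1855] rect [572.7 171.8] [11.3 22.7] 81.5
scene0 eyeplate 240 mean [0.5741 0.172  0.1069] z [0.0901 0.1058 0.1246] rect [570.1 171. ] [11. 48.] 79.6
scene0 blade 337 mean [0.5774 0.1731 0.0626] z [0.0454 0.0626 0.0796] rect [571.3 170.8] [12.  71.8] 80.2
scene0purp 630 mean [0.5366 0.2933 0.0945] z [0.0097 0.0898 0.1752] rect [523.3 289.5] [72.4 12.2] 9.1
```

Run:
```python
from h import *
a=load("scene0")["image"];t=load("top0")["image"]
c1=cv2.resize(a[105:245,130:290],None,fx=2.5,fy=2.5,interpolation=2)
c2=cv2.resize(a[215:325,265:395],None,fx=3,fy=3,interpolation=2)
c=np.zeros((360,800,3),np.uint8);c[:350,:400]=c1;c[:330,405:795]=c2
cv2.imwrite("pics/crop1.png",c[:,:,::-1])
```

```text
(no output)
```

View pics/crop1.png

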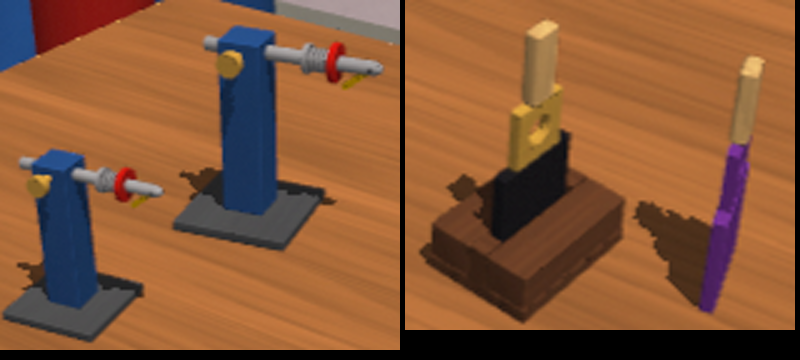

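The crop confirms the choices. The small post fits the description: top at 162 mm, 34.6x36.9 mm square, foot 99x101 mm; the big one is 212 mm tall with a 47 mm post and a 131 mm foot. The paddle in the stand has a pale grip, brass eye and black blade; the other is purple. The two views agree on the paddle at about (0.5705, 0.172), grip top 184 mm, normal at 80°, and on the post at about (0.5365, -0.256), peg direction 101°. Next I grasp and lift.

Run:
```python
from plant import robot
import numpy as np,cv2
np.set_printoptions(precision=4,suppress=True)
g=np.array([.5705,.1718]);yaw=np.deg2rad(170.2);o=[np.pi,0,yaw]
robot.grip(0.6,30)
robot.goto([*g,.235],o);s=robot.sense();print(s["t"],s["tcp_pos"],s["tcp_rot"],s["wrist_force"],s["joint_pos"])
robot.move_straight([*g,.149],vel=.12)
robot.grip(0.0,60);s=robot.sense();print(s["t"],s["tcp_pos"],s["opening"],s["gripper_force"],s["wrist_force"])
f=robot.grab_frame("wrist");cv2.imwrite("pics/wrist1.png",f["image"][:,:,::-1])
robot.move_straight([*g,.20],vel=.08)
s=robot.sense();print(s["t"],s["tcp_pos"],s["tcp_rot"],s["opening"],s["gripper_force"],s["wrist_force"])
f=robot.grab_frame("scene");np.savez("pics/scene1.npz",**f);cv2.imwrite("pics/scene1.png",cv2.resize(f["image"][180:330,220:400],(720,600))[:,:,::-1])
```

```text
2.4333 [0.5701 0.1733 0.2349] [ 3.141  -0.0003  2.9727] [-0.7617  0.3417  0.6539] [-0.4556  0.3197  0.1158  1.7089 -0.0412  1.1153  1.0744]
3.7417 [0.5712 0.172  0.1498] 0.12094135806243465 62.082284688949585 [0.1378 0.0741 3.8938]
4.5833 [0.5701 0.1717 0.1996] [-3.1411 -0.0008  2.9706] 0.11827113097702412 61.316978931427 [ 0.8857 -0.2803 -2.4301]
```

View pics/scene1.png

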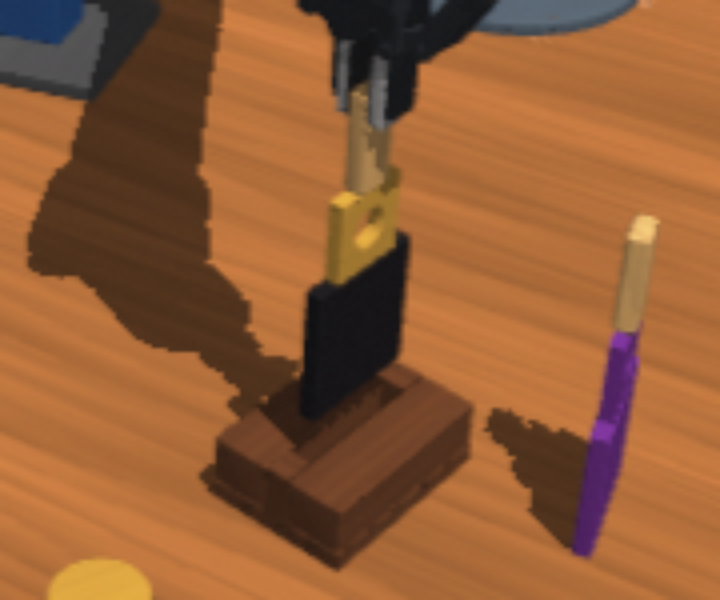

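The paddle hangs straight in the jaws, out of the stand slot, with its eye around (370,225) in the crop. Next I carry it to a standoff in front of the peg and measure the eye against the peg there.

```bash
cat > meas.py <<'E'
from h import *
np.set_printoptions(precision=4,suppress=True)
def rect(P):
    P=P[np.isfinite(P[:,0])];r=cv2.minAreaRect((P[:,:2]*1000).astype(np.float32));return len(P),np.round(r[0],1),np.round(r[1],1),round(r[2],1),np.percentile(P[:,2],[1,50,99])
def measure(f,C,n=""):
    P=cloud(f);H=hsv(f);h,s,v=[H[...,i] for i in range(3)];Z=P[...,2]
    d=np.array([-.191,.9816]);e=np.array([.9816,.191])
    a=(P[...,:2]-C)@d;l=(P[...,:2]-C)@e
    bl=(h>100)&(h<130)&(s>120)&(abs(a)<.03)&(abs(l)<.03);print(n,"posttop",rect(P[bl&(Z>.155)&(Z<.168)]))
    near=(abs(l)<.06)&(a>.02)&(a<.25)
    br=near&(h>18)&(h<32)&(s>120)&(a>.12)&(Z>.12)&(Z<.18);print(n,"brass",rect(P[br]),"a,l",np.nanmean(a[br]),np.nanpercentile(l[br],[2,98]))
    bk=near&(v<60)&(a>.12)&(Z>.06)&(Z<.12);print(n,"blade",rect(P[bk]) if bk.sum()>5 else None,"l",np.nanpercentile(l[bk],[2,98]) if bk.any() else 0)
    st=(s<70)&(abs(l)<.03)&(a>.02)&(a<.13)&(Z>.13)&(Z<.17);print(n,"peg l",np.nanmedian(l[st]),"a max",np.nanpercentile(a[st],99),"z99",np.nanpercentile(Z[st],98))
    t=st&(v>60);A=np.polyfit(a[t],l[t],1);print(n,"peg slope deg",np.rad2deg(A[0]),"l at a=.1",np.polyval(A,.1))
E
python3 - <<'E'
from plant import robot
from meas import *
C=np.array([.5365,-.2558]);d=np.array([-.191,.9816])
yaw=np.deg2rad(191);p=C+.17*d
robot.move_straight([*(C+.2*d),.21],vel=.2,attitude=[np.pi,0,yaw])
robot.move_straight([*p,.193],vel=.1)
robot.sleep(.3);s=robot.sense();print(s["t"],s["tcp_pos"],s["tcp_rot"],s["joint_pos"],s["wrist_force"])
for n in("scene","top"):
    f=robot.grab_frame(n);np.savez(f"pics/{n}2.npz",**f);measure(f,C,n)
    if n=="scene":cv2.imwrite("pics/scene2.png",cv2.resize(f["image"][100:250,120:320],(800,600))[:,:,::-1])
E
```

```text
6.7833 [ 0.5042 -0.0884  0.1933] [ 3.1415  0.0006 -2.9488] [-0.0652  0.2212  0.1837  1.9486 -0.0487  0.9754  1.9051] [-1.0428  0.8865 -2.4286]
scene posttop (149, array([ 538.7, -255. ]), array([37.5, 35.7]), 5.8, array([0.1555, 0.1616, 0.1645]))
scene brass (184, array([508. , -87.8]), array([43.9, 10.6]), 12.2, array([0.1303, 0.1499, 0.1734])) a,l 0.1722754511809211 [-0.0166  0.0244]
scene blade (378, array([505.5, -83.9]), array([72.7, 12.7]), 3.6, array([0.0612, 0.0921, 0.1192])) l [-0.0315  0.0368]
scene peg l 0.0045299829282699254 a max 0.10496425896362493 z99 0.16169814748988973
scene peg slope deg -1.2408820432344285 l at a=.1 0.0035639433829849254
top posttop (352, array([ 534.1, -256.4]), array([35.2, 35.9]), 8.8, array([0.1568, 0.1618, 0.166 ]))Traceback (most recent call last):
  File "<stdin>", line 9, in <module>
  File "meas.py", line 11, in measure
    br=near&(h>18)&(h<32)&(s>120)&(a>.12)&(Z>.12)&(Z<.18);print(n,"brass",rect(P[br]),"a,l",np.nanmean(a[br]),np.nanpercentile(l[br],[2,98]))
                                                                          ~~~~^^^
[... 305 characters left out ...]
                                                      ~~~~~~~~~~~~~^^^^^^^^^^^^^^^^^^
    return _quantile_unchecked(
        a, q, axis, out, overwrite_input, method, keepdims, weights)
    return _ureduce(a,
                    func=_quantile_ureduce_func,
    ...<5 lines>...
                    overwrite_input=overwrite_input,
                    method=method)
    r = func(a, **kwargs)
    result = _quantile(arr,
                       quantiles=q,
    ...<2 lines>...
                       out=out,
                       weights=wgt)
    slices_having_nans = np.isnan(arr[-1, ...])
                                  ~~~^^^^^^^^^
IndexError: index -1 is out of bounds for axis 0 with size 0
```

View pics/scene2.png

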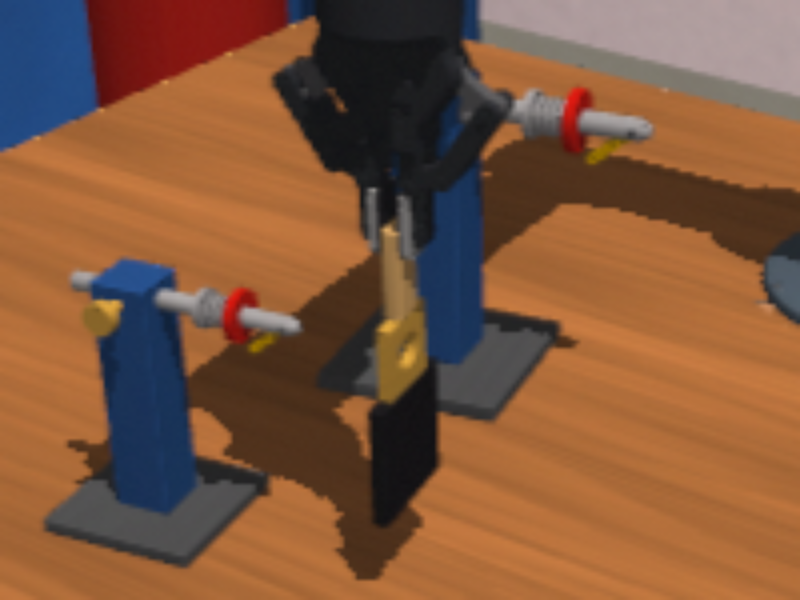

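The view shows the paddle at (400,380) in front of the small post's peg, whose nose is at (297,325) in the crop. The eye is about 1 mm off the peg line towards +x and level with it. I'll correct that, slide on with a force guard, then feel in 1 mm steps.

```bash
cat > feel.py <<'E'
from plant import robot
import numpy as np
C=np.array([.5365,-.2558]);d=np.array([-.191,.9816]);e=np.array([.9816,.191])
L=-.0012
def pos(a,z=.1928,l=None): return [*(C+a*d+(L if l is None else l)*e),z]
def force(n=6):
    F=[]
    for _ in range(n): robot.sleep(.02);F.append(robot.sense()["wrist_force"])
    return np.mean(F,0)
def st(F0):
    F=force()-F0;s=robot.sense();p=s["tcp_pos"][:2]-C
    return s["t"],1e3*(p@d),1e3*(p@e),1e3*s["tcp_pos"][2],F[:2]@d,F[:2]@e,F[2]
E
python3 - <<'E'
from feel import *
robot.move_straight(pos(.118),vel=.06);robot.sleep(.3)
F0=force();np.save("F0.npy",F0);print(F0)
for a in(.108,.100,.092,.086):
    hit=robot.move_straight(pos(a),vel=.025,contact_N=3)
    print(a,hit,np.round(st(F0),2))
    if hit: break
E
```

```text
[ 0.13437436 -0.15875119 -2.08932205]
0.108 False [ 8.9500e+00  1.0811e+02 -1.1900e+00  1.9276e+02  2.5000e-01  5.0000e-02
  7.0000e-02]
0.1 False [ 9.5200e+00  1.0010e+02 -1.1900e+00  1.9276e+02  1.0000e-02 -0.0000e+00
  1.7000e-01]
0.092 False [ 1.0080e+01  9.2100e+01 -1.2200e+00  1.9273e+02  1.0000e-02  1.4000e-01
 -3.0000e-02]
0.086 False [ 1.0580e+01  8.6010e+01 -1.2200e+00  1.9277e+02  3.1000e-01  2.0000e-02
 -3.3000e-01]
```

```bash
python3 - <<'E'
from feel import *
F0=np.load("F0.npy")
for a in np.arange(.085,.055,-.0015):
    robot.move_straight(pos(a),vel=.02,contact_N=3)
    r=st(F0);print(np.round(r,2))
    if r[4]>2.4: break
E
python3 - <<'E'
from plant import robot
import cv2
f=robot.grab_frame("scene");cv2.imwrite("pics/scene3.png",cv2.resize(f["image"][130:230,120:250],(780,600))[:,:,::-1])
E
```

```text
[ 1.0920e+01  8.5040e+01 -1.2300e+00  1.9279e+02  5.7000e-01 -1.8000e-01
  5.0000e-02]
[ 1.1280e+01  8.3440e+01 -1.1900e+00  1.9281e+02  3.0000e-02  3.4000e-01
  2.0000e-01]
[ 1.1620e+01  8.1930e+01 -1.1900e+00  1.9281e+02 -5.1000e-01  5.0000e-02
 -3.1000e-01]
[ 1.1980e+01  8.0450e+01 -1.2000e+00  1.9281e+02  2.5000e-01  2.2000e-01
  8.0000e-02]
[ 1.2320e+01  7.8960e+01 -1.2100e+00  1.9279e+02  3.7000e-01 -1.1000e-01
 -2.2000e-01]
[ 1.2680e+01  7.7480e+01 -1.1900e+00  1.9278e+02  2.2000e-01 -9.0000e-02
 -3.1000e-01]
[ 1.3020e+01  7.5940e+01 -1.1900e+00  1.9281e+02  1.1000e-01 -1.0000e-02
 -3.6000e-01]
[ 1.3380e+01  7.4810e+01 -1.2100e+00  1.9273e+02  1.0500e+00  0.0000e+00
 -2.0000e-02]
[ 1.3720e+01  7.3190e+01 -1.2300e+00  1.9274e+02  1.9800e+00  3.0000e-02
 -4.2000e-01]
[ 1.4080e+01  7.1690e+01 -1.2300e+00  1.9273e+02  2.3400e+00  1.9000e-01
  1.5000e-01]
[ 1.4420e+01  7.0180e+01 -1.2100e+00  1.9275e+02  2.8700e+00 -8.0000e-02
 -2.2000e-01]
```

View pics/scene3.png

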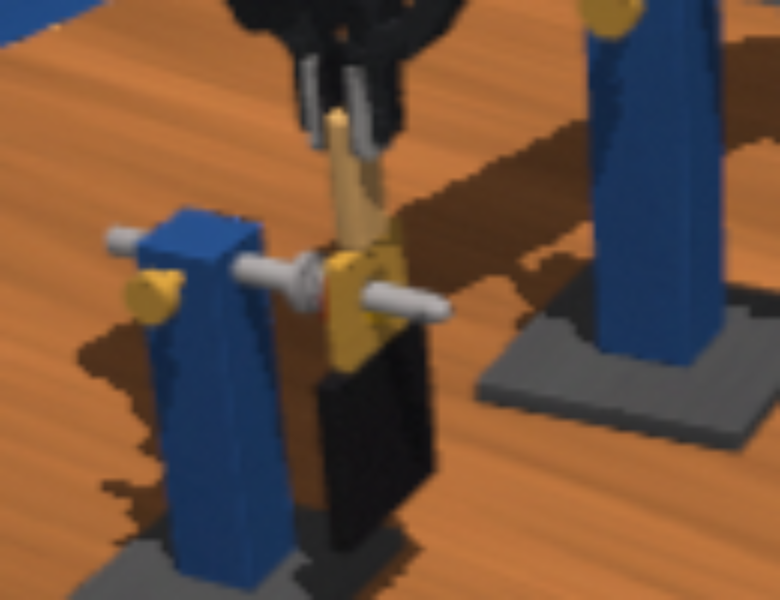

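The eye is on the peg, with the nose out at (445,308), and is pressing the red pad. First touch was at about 75.3 mm, and the spring force is as specified. I'll press on in small steps to about 10 mm.

Run:
```python
from feel import *
import cv2
F0=np.load("F0.npy")
for a in (.0690,.0680,.0672,.0665,.0658,.0652):
    robot.move_straight(pos(a),vel=.015,contact_N=2)
    r=st(F0);print(np.round(r,2))
    if r[4]>5.1: break
robot.sleep(.3)
f=robot.grab_frame("scene");cv2.imwrite("pics/scene4.png",cv2.resize(f["image"][150:210,150:230],(800,600),interpolation=2)[:,:,::-1])
```

```text
[ 1.4820e+01  6.9110e+01 -1.2600e+00  1.9273e+02  3.2600e+00  1.4000e-01
 -1.8000e-01]
[ 1.5180e+01  6.8120e+01 -1.2300e+00  1.9273e+02  3.7800e+00 -3.7000e-01
 -1.8000e-01]
[ 15.52  67.28  -1.24 192.77   4.22  -0.37  -0.48]
[ 15.88  66.53  -1.26 192.75   3.95  -0.58  -0.58]
[ 16.23  65.97  -1.22 192.76   4.71  -0.85  -0.39]
[ 16.58  65.31  -1.25 192.77   5.19  -0.66  -0.49]
```

View pics/scene4.png

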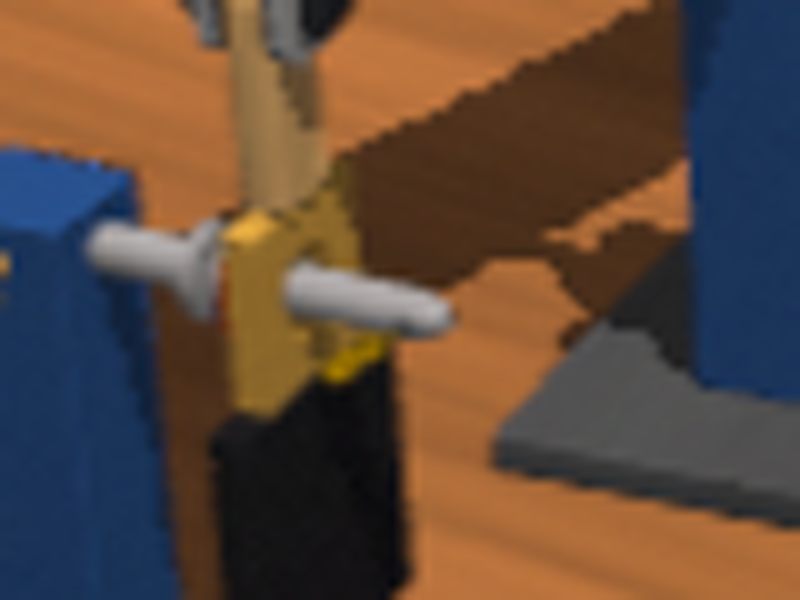

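The yellow keeper, at (355,355), hangs down outside the eye plate, so it has fallen behind it. Pad travel is about 10 mm at 5 N. Next I ease back towards the keeper, lower the eye onto the peg and release.

Run:
```python
from feel import *
import cv2
F0=np.load("F0.npy")
for a in (.0675,.0695,.0705,.0711):
    robot.move_straight(pos(a),vel=.02)
    r=st(F0);print(np.round(r,2))
    if r[4]<1.2: break
for z in np.arange(.1918,.1865,-.0008):
    robot.move_straight(pos(a,z),vel=.02)
    r=st(F0);print(np.round(r,2))
    if r[6]>1.8: break
robot.grip(0.35);s=robot.sense();print(s["t"],s["opening"])
robot.sleep(.4)
robot.move_straight(pos(a,.30),vel=.1);robot.sleep(1.0)
print(robot.sense()["t"])
f=robot.grab_frame("scene");np.savez("pics/scene5.npz",**f)
cv2.imwrite("pics/scene5.png",cv2.resize(f["image"][130:230,120:250],(780,600),interpolation=2)[:,:,::-1])
f=robot.grab_frame("top");np.savez("pics/top5.npz",**f)
```

```text
[ 17.29  67.34  -1.24 192.79   4.16  -0.61  -1.21]
[ 17.64  69.28  -1.25 192.8    3.36  -0.59  -1.68]
[ 17.99  70.32  -1.19 192.88   2.71  -1.    -0.75]
[ 18.34  70.85  -1.16 192.89   1.88  -0.53  -0.7 ]
[ 18.69  70.9   -0.95 192.05   2.13  -0.43   0.87]
[ 1.904e+01  7.093e+01 -9.100e-01  1.912e+02  2.050e+00 -1.500e-01
  1.580e+00]
[ 19.39  70.99  -1.02 190.23   2.01   0.44   1.42]
[ 19.74  71.02  -1.13 189.39   1.45   0.69   1.13]
[ 2.0090e+01  7.1020e+01 -1.1600e+00  1.8868e+02  1.6900e+00  1.4000e-01
  2.1300e+00]
20.4167 0.34906572407713804
23.0833
```

View pics/scene5.png

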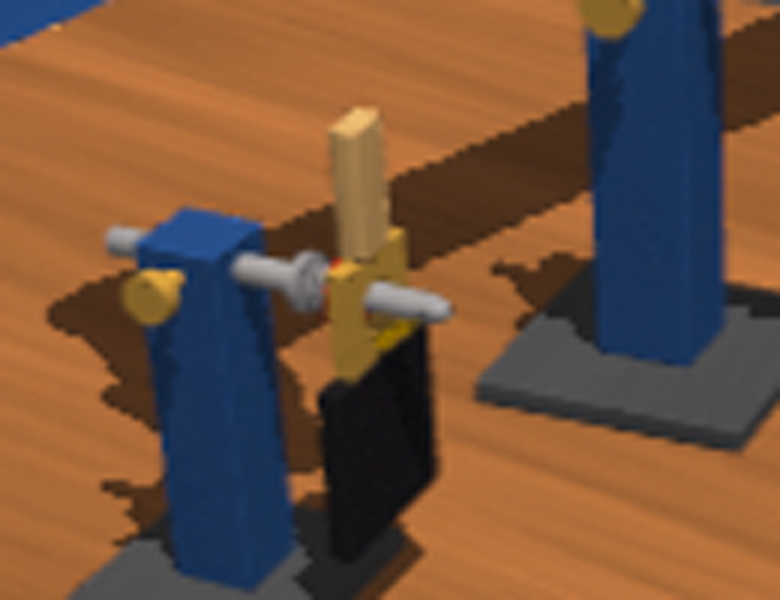

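The paddle hangs on the peg with the yellow keeper at (395,335) outside the eye plate and the pad behind it, and the gripper is clear. I'll check tilt and settling, then hand in.

Run:
```python
from plant import robot
from meas import *
C=np.array([.5365,-.2558]);d=np.array([-.191,.9816]);e=np.array([.9816,.191])
def tilt(f):
    P=cloud(f);H=hsv(f);a=(P[...,:2]-C)@d;l=(P[...,:2]-C)@e;Z=P[...,2]
    o=[]
    for lo,hi in((.17,.212),(.058,.10)):
        m=(a>.055)&(a<.10)&(abs(l)<.06)&(Z>lo)&(Z<hi);o.append([np.median(a[m]),np.percentile(l[m],[3,97]).mean(),Z[m].mean()])
    t=np.array(o);dz=t[0]-t[1];return t,np.rad2deg(np.arctan(dz[:2]/dz[2]))
print(tilt(load("scene5")));f=robot.grab_frame("scene");print(tilt(f))
A,B=load("scene0"),f
for k,b in dict(bulb=(390,446,460,535),jar=(255,300,388,445),wt=(322,365,447,490)).items():
    M=box(A,b);print(k,np.abs(A["image"][M].astype(int)-B["image"][M]).mean())
```

```text
(array([[0.0762, 0.0016, 0.1914],
       [0.0754, 0.0013, 0.0793]]), array([0.3894, 0.1959]))
(array([[0.0762, 0.0015, 0.1916],
       [0.0754, 0.0012, 0.0793]]), array([0.3792, 0.1603]))
bulb 0.7839506172839507
jar 0.63828125
wt 0.646594982078853
```

```bash
python3 -c "
from plant import robot
print(robot.close_job(),robot.sense()['t'])"
```

```text
the job is handed in; nothing more can be done
the job is handed in; nothing more can be done
```

The job is handed in: the paddle hangs straight (tilt under 0.5°) on the 162 mm post's peg, caught between the fallen keeper and the pad. Peak measured push was about 5.2 N, elapsed time about 23 s, and the bulb, jar and weight were not moved.

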